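# Open a bayonet strainer housing and clear out its used strainer

## Robot

A 7-joint arm with a two-finger parallel gripper is mounted at the origin on the work surface. World frame = base frame: x ahead of the robot, y to its left, z up, the work surface at z = 0. Lengths are in m, angles in rad, forces in N, time in s.
With the tool pointing down it reaches from about 0.425 to 0.925 m from the base axis. Payload 6.8 kg.
Tool frame: the origin (TCP) lies on the centre line of the jaws, within the pads' length; the fingertips stand 11 mm ahead of it and the grasp point (between the pads) lies 8 mm behind it; z points along the fingers, y is the direction in which the jaws open and shut (so a half turn about z gives the same grasp; the last joint's range is limited). The gripper opens to 85 mm and grips with 20 to 120 N. Pads are 22 mm wide; open, the fingers measure 114 mm over their backs; the gripper's body (76 mm by 85 mm) begins 54 mm behind the grasp point. The pads swing forward as they close: fully open they stand 13 mm farther back than shut.
Start: joints at [1.02, 0.477, 0.022, 1.555, -0.011, 1.109, -0.083], TCP at [0.289, -0.61, 0.242] pointing down, gripper open.
Joint ranges: [-2.96, 2.96], [-0.34, 2.1], [-1.41, 1.46], [0.24, 2.44], [-1.37, 4.51], [0.17, 1.92], [-2.96, 2.96]. Speed limits (rad/s): [2.39, 2.39, 3.14, 3.14, 3.14, 3.14, 3.14].

## Interface

Orientations are given as a rotation vector (axis times angle).
In Python, from bench import r gives the robot as it stands.
- The arm moves only by the tool send_rows, never from a script. Its argument "deltas" is a list of rows, each a list of 7 numbers: the opening, from 0 (shut) to 1 (fully open), then the shift along the tool's x, y, z as a fraction of full scale, then the turn, a rotation vector about the tool's x, y, z as a fraction of full scale. In form: [[hand, x, y, z, ax, ay, az], ...]. A call has 1 to 20 rows; each row is the pose to reach, as a shift and turn from the pose commanded when the call began, along the tool's axes at that moment, turning the shorter way round; what a row does not reach only later rows make up. Full scale, the value 1, is 150 mm for a shift and 180 degrees for a turn. A row lasts 1/12 s, in which the tool goes at most 41.7 mm and 7.16 degrees, less where a joint would pass 70% of its speed; a pose out of reach is approached as far as the arm can. A call with a number of a shift or a turn outside -1 to 1 is refused whole. A call with a gripper value outside its range is refused whole. The fingers move at their own pace and stop on an object; "squeeze" is the grip in N (left out, the last holds). Time passes only in rows, so rows that repeat a pose let the fingers close. It gives the time, the measured TCP pose, the force and the opening at its end, in the units of the state.
- r.get_obs(): the state, without advancing time (a new reading comes with each control period).
- r.grab_frame(name): name is "scene" or "top" or "wrist"; returns a dict with "pixels" (400x640x3 uint8, red, green, blue), "camera_matrix" (3x3 intrinsics, pixels), "rvec" (rotation vector, rad) and "tvec" (3), from world to camera coordinates, as OpenCV has them. Camera axes: x right, y down, z forward; pixel columns grow to the right and rows downward; lengths in m; the calibration is good to about 2 mm. A picture is of the moment at which its call begins. There is no depth.
- r.hand_in(): hands the job in, once; it reports no verdict.
The state is a dict: "clock": time; "joints": joint angles; "qvel": joint speeds; "tau": joint torques, N m; "tcp_pos": TCP position; "orientation": TCP orientation; "contact_force": force on the tool from outside, world axes, zero at the start; "moment": the same for the moment, N m; "grip_width": finger opening in m.
Only numpy, scipy, OpenCV 4.12 (cv2) and the standard library are available. Lean on these libraries where they do the work, as an engineer would, in place of code of your own. Each camera call takes 0.05 s, during which the arm holds its last target. There are 200 camera calls.

## Task

Open the brass strainer housing: push the red release button all the way down (it stays down), twist the blue cap about a quarter turn counter-clockwise seen from above, lift it off and set it down upright, handle up, well onto the grey mat. Then lift the used copper strainer out by its orange knob and set it down upright on the floor of the red returns bin, clear of its walls. Do not drop either part, and leave the other stock where it lies.

Things in the scene. Friction and masses are not known exactly. Their poses are not given: they have to be found in the camera images.
- housing: Fixed brass strainer pot; position and yaw vary. Origin: centre of underside, z up. Foot radius 88 mm; pot outer radius 52, inner 47, rim 75 and inner floor 16 mm above the table. On its own +x and -x stand brass hooks 56 degrees wide, 57-85 mm from the axis, tops 91 mm high, over the cap's ears. Chrome pipe stubs on +y, -y reach 104 mm out, 59 mm high.
- button_top (a point): Centre of the top face of the red round release button (26 mm across), 100 mm above the table when up, 100 mm from the housing's axis, 46 degrees counter-clockwise of the housing's +x. It is pushed straight down.
- release (a joint): How far the red button is down, in m: 0 up (locked), 0.013 fully down at a hard stop. It needs about 4 N all the way, has no spring and stays where it is left. Up, its steel bar blocks the cap's white tab; the cap can turn once it is down by 10 mm or more.
- cap_mid (a point): Centre, half-way up, of the loose blue cap, z up; 111 mm high, about 280 g. Hollow dome, radius 52 mm, flat top 15.5 mm above this point. Foot ring, radius 43 mm, 55.5 mm below this point: it stands on it; when fitted it hangs 8 mm inside the rim. Ears at the cap's +x and -x and a white tab 36 degrees counter-clockwise of +x reach 74 mm from the axis, 39.5-47.5 mm below this point.
- cap_grip (a point): Centre of the cap's bar handle on its flat top, 35 mm above cap_mid, same axes. Bar 60 mm long along x, 14 mm thick across y, 40 mm tall (20 up and down). As fitted its x is within a few degrees of the housing's x and the ears are under the hooks. Turned counter-clockwise from above by 40 to 105 degrees the cap is free. Lift it 70 mm or more to clear the strainer's knob before going sideways.
- strainer_mid (a point): Centre, half-way up, of the loose used strainer standing inside the housing (hidden by the cap at first). 110 mm high, about 200 g: copper cylinder of radius 34 mm and 50 mm height, a thin stem, and on top an orange round knob 26 mm across and 30 mm tall, from 25 to 55 mm above this point. z up.
- mat: Grey square mat with black edge, 200 x 200 x 4 mm, fixed on the table to the left or right of the housing; origin at the centre of its underside, on the table.
- bin: Red open wooden bin, outside 200 mm (its x) x 180 mm (its y) x 60 mm high, walls and floor 8 mm, fixed, on the other side from the mat; origin at the centre of its underside. A brass elbow lies in it near its +x wall; its centre is free.
- spare_mid (a point): Bystander: new steel strainer with a white knob, same shape as the used one, standing at the back; centre, half-way up.
- elbow: Bystander: small brass pipe elbow about 40 mm across and 28 mm high lying in the red bin about 65 mm from its centre, towards its +x wall.
- nut: Bystander: chrome ring nut, 60 mm across, 18 mm high, in front of the robot.
- coupling: Bystander: brass coupling, 32 mm across, 40 mm high, in front of the robot.
- wrench: Bystander: wrench 200 mm long lying behind the housing.
- valve: Bystander: chrome valve, 56 mm across, 82 mm high, at the back right.
- carton: Bystander: red carton 90 x 70 x 100 mm, at the back right.
- sealant: Bystander: white bottle with a yellow label, 52 mm across, 130 mm high, at the back left.
Not all that is in view belongs to the job. Leave any green look-alike of the housing alone.

How it is judged:
On the way, in this order (a step that is already met when the one before it is completed fails the run):
1. the red release button is pushed down by more than 9.5 mm (value of joint release above 0.0095 m), for 0.05 s.
2. the cap, still seated in the housing, is turned out of its hooks (more than 35 degrees) (angle between the x axis of cap_mid and the x axis of housing, either way round above 0.61 rad and z of cap_mid in the frame of housing below 0.13 m and horizontal distance between cap_mid and housing below 0.012 m), for 0.02 s.
3. the cap is lowered onto the mat while held (its foot less than 25 mm above the mat's top) (x of cap_mid in the frame of mat between -0.055 and 0.055 m and y of cap_mid in the frame of mat between -0.055 and 0.055 m and angle between cap_mid's own z axis and vertical below 0.12 rad and z of cap_mid in the frame of mat below 0.0845 m and contact force between the fingers and cap above 0.3 N), for 0.02 s.
4. the strainer is lifted out of the housing, the cap standing on the mat (x of cap_mid in the frame of mat between -0.055 and 0.055 m and y of cap_mid in the frame of mat between -0.055 and 0.055 m and angle between cap_mid's own z axis and vertical below 0.12 rad and z of cap_mid in the frame of mat below 0.0635 m and z of strainer_mid in the frame of housing above 0.135 m), for 0.05 s.
5. the strainer is lowered into the red bin while held (its foot less than 25 mm above the bin's floor) (x of strainer_mid in the frame of bin between -0.065 and 0.065 m and y of strainer_mid in the frame of bin between -0.055 and 0.055 m and angle between strainer_mid's own z axis and vertical below 0.15 rad and z of strainer_mid in the frame of bin below 0.088 m and contact force between the fingers and strainer above 0.3 N), for 0.02 s.
At the end, for the whole second after the job is handed in: At rest: the cap upright (7 degrees) on the mat, its axis within 55 mm of the mat's centre along each mat axis; the used strainer upright (8.5 degrees) on the red bin's floor, its axis within 65 mm (bin x) and 55 mm (bin y) of the bin's centre (x of cap_mid in the frame of mat between -0.055 and 0.055 m and y of cap_mid in the frame of mat between -0.055 and 0.055 m and angle between cap_mid's own z axis and vertical below 0.12 rad and z of cap_mid in the frame of mat below 0.0635 m and x of strainer_mid in the frame of bin between -0.065 and 0.065 m and y of strainer_mid in the frame of bin between -0.055 and 0.055 m and angle between strainer_mid's own z axis and vertical below 0.15 rad and z of strainer_mid in the frame of bin below 0.068 m and linear speed of each of cap, strainer below 0.02 m/s); the robot touches nothing.
It fails at once if another piece of stock is moved by more than 30 mm (distance of any of spare_mid, elbow, nut, coupling, wrench, valve, carton, sealant from where it was at the start of the episode above 0.03 m).
It also fails if it takes over 64 s, if anything falls off the work surface, if the arm or the gripper's body presses on something with over 40 N, if the wrist force passes 120 N, or if a joint passes its speed limit or range.

## Working session

There is one attempt and no reset: what is moved stays moved. The work goes in short steps, Python scripts to look and compute and a tool call to move; the robot and the scene stay as the last step left them, time stands still between calls to the robot, and variables do not carry over. Pictures are saved under pics/ and viewed, about 8 in all and at most 12, crops included, and the job is handed in when it is done.

Besides the shell and the picture viewer there is one more tool, called after "Request:" by a JSON object that holds its "name" and its "arguments". send_rows: Moves the arm, as the interface text tells. Shift numbers are shares of 150 mm and turn numbers shares of 180 degrees, none past 1 either way. Its arguments: {"type":"object","properties":{"deltas":{"type":"array","items":{"type":"array","items":{"type":"number"}}},"squeeze":{"type":"number"}},"required":["deltas"]}

```bash
mkdir -p pics; python3 - <<'E'
from bench import r
import cv2,numpy as np
print(r.get_obs())
for n in ("scene","top"):
    f=r.grab_frame(n); cv2.imwrite(f"pics/{n}0.png",f["pixels"][:,:,::-1]); np.savez(f"pics/{n}0.npz",**{k:np.array(v) for k,v in f.items()})
    print(n,f["camera_matrix"],f["rvec"],f["tvec"])
E
```

```text
{'clock': 0.0, 'joints': array([ 1.01990239,  0.47777212,  0.02234193,  1.55648749, -0.01150435,
        1.10928427, -0.08306832]), 'qvel': array([ 0.0006803 , -0.00050874,  0.00059455,  0.0001701 , -0.00101241,
       -0.00062417,  0.00029126]), 'tau': array([-8.39477943e-04, -5.96447468e+01,  1.60735600e+00, -2.81189042e+01,
        1.23822302e-02,  9.37973469e-03,  1.31543768e-06]), 'tcp_pos': array([ 0.28894991, -0.60937899,  0.24132928]), 'orientation': array([-3.06319225e+00, -6.89562751e-01,  8.29301322e-04]), 'contact_force': array([-0.22824705,  0.7765451 , -0.19642502]), 'moment': array([-0.01759102,  0.01543571,  0.04225386]), 'grip_width': 0.08538674292772773}
scene [[463.99233305   0.         315.73074703]
 [  0.         463.99233305 204.37011026]
 [  0.           0.           1.        ]] [ 2.13544224  0.86193456 -0.40954381] [-0.33984955 -0.1023502   1.61245536]
top [[470.07283224   0.         320.23885608]
 [  0.         470.07283224 212.07202307]
 [  0.           0.           1.        ]] [ 2.1998949  -2.15014271  0.07574021] [4.83113726e-04 4.71282307e-01 1.24651683e+00]
```

View pics/scene0.png

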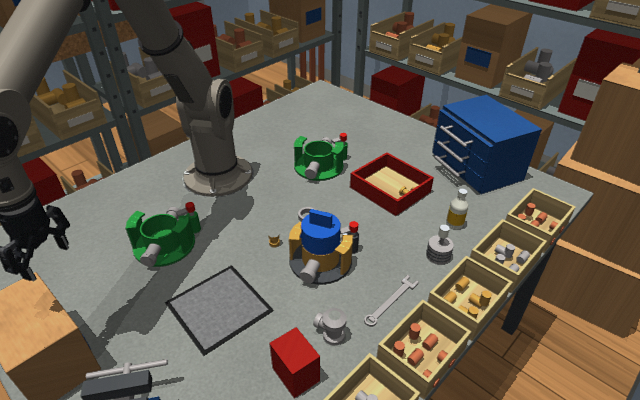

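View pics/top0.png

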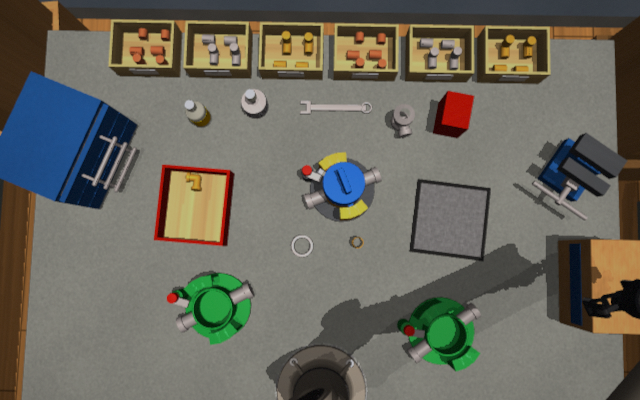

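The top view shows the housing with its blue cap at about (345,185), the red button at (307,171), the bin at (195,205) and the mat at (451,220). In the scene view the cap is at (321,232), the button at (353,228), the bin at (391,183) and the mat at (219,309). The green look-alikes are separate from these.

```bash
cat > h.py <<'E'
import numpy as np,cv2
def cam(f):
    R=cv2.Rodrigues(np.array(f["rvec"],float))[0]; return np.array(f["camera_matrix"]),R,np.array(f["tvec"],float).ravel()
def ray(f,uv):
    K,R,t=cam(f); d=R.T@np.linalg.inv(K)@np.array([uv[0],uv[1],1.]); return -R.T@t,d/np.linalg.norm(d)
def plane(f,uv,z):
    c,d=ray(f,uv); return c+d*(z-c[2])/d[2]
def tri(f1,p1,f2,p2):
    c1,d1=ray(f1,p1);c2,d2=ray(f2,p2)
    s=np.linalg.lstsq(np.stack([d1,-d2],1),c2-c1,rcond=None)[0]
    a,b=c1+s[0]*d1,c2+s[1]*d2; return (a+b)/2,np.linalg.norm(a-b)
def proj(f,P):
    K,R,t=cam(f); q=K@(R@np.array(P)+t); return q[:2]/q[2]
def hsv(f): return cv2.cvtColor(f["pixels"],cv2.COLOR_RGB2HSV)
def blobs(m,box,amin=15):
    x0,y0,x1,y1=box; k=np.zeros_like(m,np.uint8); k[y0:y1,x0:x1]=m[y0:y1,x0:x1]
    n,l,s,c=cv2.connectedComponentsWithStats(k)
    return [(s[i],c[i],(l==i).astype(np.uint8)) for i in range(1,n) if s[i,4]>=amin]
E
python3 - <<'E'
from h import *
T=np.load("pics/top0.npz");S=np.load("pics/scene0.npz")
T={k:T[k] for k in T};S={k:S[k] for k in S}
def masks(f):
    h=hsv(f);H,s,v=h[...,0].astype(int),h[...,1],h[...,2]
    return dict(red=((H<6)|(H>174))&(s>150)&(v>70),blue=(H>100)&(H<122)&(s>120)&(v>60),yel=(H>15)&(H<32)&(s>130)&(v>90),black=(v<45))
for n,f,boxes in (("top",T,dict(red=(140,150,330,255),blue=(300,140,390,230),yel=(300,140,390,230),black=(395,165,505,270))),
                  ("scene",S,dict(red=(340,140,440,250),blue=(280,190,360,270),yel=(280,190,360,280),black=(155,255,285,360)))):
    M=masks(f)
    for k,b in boxes.items():
        for s,c,m in blobs(M[k],b,25):
            print(n,k,s,c.round(1))
            if s[4]>200 and k in("red","black"):
                cn=cv2.findContours(m,cv2.RETR_EXTERNAL,cv2.CHAIN_APPROX_NONE)[0][0]
                q=cv2.approxPolyDP(cv2.convexHull(cn),8,True)[:,0];print("  quad",q.tolist())
t=cv2.resize(cv2.cvtColor(T["pixels"],4)[135:235,290:400],None,fx=5,fy=5,interpolation=cv2.INTER_CUBIC)[:500,:]
s=cv2.resize(cv2.cvtColor(S["pixels"],4)[195:295,280:370],None,fx=5,fy=5,interpolation=cv2.INTER_CUBIC)
im=np.hstack([t,s]);cv2.imwrite("pics/crop1.png",cv2.resize(im,(800,400)));print(im.shape)
E
```

```text
top red [154 165  77  81 880] [191.9 204.3]
  quad [[162, 165], [230, 171], [222, 245], [154, 239]]
top red [302 165  10  10  78] [306.4 169.9]
top blue [ 322  162   43   44 1425] [343.6 182.9]
top yel [318 153  29  18 259] [331.8 159.9]
top yel [339 200  29  19 312] [352.6 210.4]
top black [410 180  80  81 672] [446.8 219.9]
  quad [[418, 180], [489, 189], [482, 260], [410, 250]]
scene red [351 153  82  49 380] [391.3 177.1]
  quad [[351, 173], [388, 153], [432, 178], [397, 201]]
scene red [349 221   9  12  83] [353.3 226.5]
scene blue [ 300  209   41   46 1434] [320.1 232. ]
scene yel [289 222  12  18 153] [295.3 232. ]
scene yel [335 235  18  19 208] [344.8 243.9]
scene black [165 266 108  89 684] [218.2 315.4]
  quad [[232, 266], [272, 310], [203, 354], [165, 302]]
(500, 1000, 3)
```

View pics/crop1.png

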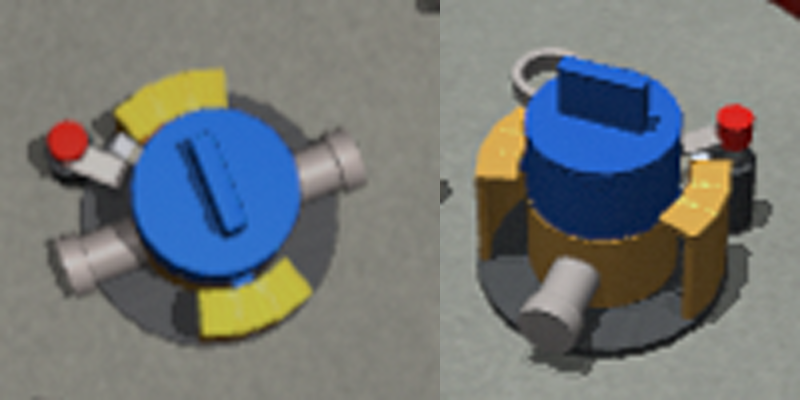

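The crop sharpens the picture (4 px per image px). In the top view the button face is at about (306.6,170.4), the cap disc centre at (344.2,182.7), and the handle runs from upper-left to lower-right. In the scene view the button face is at about (353.6,223.4) and the cap's flat top at (320.7,224.5).

```bash
cat > m.py <<'E'
from h import *
T=np.load("pics/top0.npz");S=np.load("pics/scene0.npz")
T={k:T[k] for k in T};S={k:S[k] for k in S}
np.set_printoptions(precision=4,suppress=True)
print("cams",ray(T,(320,200))[0],ray(S,(320,200))[0])
print("button tri",tri(T,(306.5,170.2),S,(353.4,223.2)),plane(T,(306.5,170.2),.1),plane(S,(353.4,223.2),.1))
print("captop tri",tri(T,(344.0,182.5),S,(320.5,224.3)))
# dome disc in top by ellipse
h=hsv(T); m=(h[...,0]>100)&(h[...,0]<122)&(h[...,1]>120)
b=max(blobs(m,(300,140,390,230)),key=lambda q:q[0][4])[2]
c=cv2.findContours(b,0,1)[0][0]; print("ellipse",cv2.fitEllipse(c),plane(T,cv2.fitEllipse(c)[0],.1395))
# hooks: contour corners and centroids at 91 mm
hk=[]
for box in((315,150,350,175),(335,198,372,222)):
    m=(h[...,0]>15)&(h[...,0]<34)&(h[...,1]>110)&(h[...,2]>140)
    q=max(blobs(m,box),key=lambda q:q[0][4]); p=plane(T,q[1],.091); hk.append(p); print("hook",q[0],p)
d=hk[0]-hk[1]; print("hooks mid",(hk[0]+hk[1])/2,"yaw",np.degrees(np.arctan2(d[1],d[0])),np.linalg.norm(d))
for n,qt,qs,z in (("bin",[[162,165],[230,171],[222,245],[154,239]],[[351,173],[388,153],[432,178],[397,201]],.06),("mat",[[418,180],[489,189],[482,260],[410,250]],[[232,266],[272,310],[203,354],[165,302]],.004)):
    P=np.array([plane(T,q,z) for q in qt]);Q=np.array([plane(S,q,z) for q in qs])
    print(n,"top",P[:,:2].tolist(),P.mean(0),"sides",np.linalg.norm(P-np.roll(P,-1,0),axis=1));print("  scene",Q[:,:2].round(4).tolist(),Q.mean(0))
    e=P[0]-P[3];print("  left-edge dir deg",np.degrees(np.arctan2(e[1],e[0])), "centre tri",tri(T,proj(T,P.mean(0)),S,proj(S,Q.mean(0))))
for a,b in (((183,138),(222,236)),((208,130),(243,225))):
    A,B=[plane(T,(290+x/4-.4,135+y/4-.4),.166) for x,y in(a,b)];e=A-B;print("handle",A,B,np.linalg.norm(e),np.degrees(np.arctan2(e[1],e[0])))
A,B=[plane(S,(280+(x-440)/4-.4,195+y/4-.4),.166) for x,y in((558,60),(648,80))];e=A-B;print("handle S",A,B,np.linalg.norm(e),np.degrees(np.arctan2(e[1],e[0])))
E
python3 m.py; python3 -c "
from bench import r
import cv2
from h import *
o=r.get_obs();R=cv2.Rodrigues(o['orientation'])[0];print(R)"
```

```text
cams [ 0.3696 -0.0036  1.2803] [ 1.1537 -0.6934  0.9562]
button tri (array([0.5706, 0.0479, 0.101 ]), np.float64(0.0008499107482502618)) [0.5704 0.0477 0.1   ] [0.5701 0.0491 0.1   ]
captop tri (array([ 0.536 , -0.0463,  0.1373]), np.float64(0.0010833056083770372))
ellipse ((343.38165283203125, 183.37522888183594), (41.54291534423828, 43.1301155090332), 15.383143424987793) [ 0.5331 -0.0451  0.1395]
hook [319 152  28  18 259] [ 0.6009 -0.0176  0.091 ]
hook [340 200  28  19 303] [ 0.4722 -0.0726  0.091 ]
hooks mid [ 0.5365 -0.0451  0.091 ] yaw 23.135029943278145 0.1399840755940324
bin top [[0.5828706315841764, 0.43050702549600395], [0.5707845544022965, 0.25041471874998217], [0.37640414376516296, 0.26369557660933796], [0.387860002177121, 0.4415649914888329]] [0.4795 0.3465 0.06  ] sides [0.1805 0.1948 0.1782 0.1953]
  scene [[0.3788, 0.2635], [0.3948, 0.4403], [0.5849, 0.4225], [0.5732, 0.2508]] [0.4829 0.3443 0.06  ]
  left-edge dir deg -3.245448858946606 centre tri (array([0.4801, 0.3479, 0.0565]), np.float64(0.0008736957897743635))
mat top [[0.56629246768552, -0.2536974097460995], [0
[... 174 characters left out ...]
 0.195  0.1923]
  scene [[0.377, -0.2325], [0.5678, -0.2552], [0.5459, -0.4487], [0.3516, -0.4283]] [ 0.4606 -0.3412  0.004 ]
  left-edge dir deg -6.061312856284168 centre tri (array([ 0.4599, -0.3407,  0.003 ]), np.float64(0.00032331032632106755))
handle [ 0.5634 -0.0243  0.166 ] [ 0.5048 -0.0487  0.166 ] 0.06344239708907988 22.678274732432808
handle [ 0.5685 -0.0391  0.166 ] [ 0.5117 -0.0611  0.166 ] 0.060928454379455016 21.15049369252868
handle S [ 0.4972 -0.048   0.166 ] [ 0.5531 -0.0219  0.166 ] 0.061689383042793915 -154.99989768774387
[[ 9.03513845e-01  4.28558121e-01 -8.18154834e-04]
 [ 4.28558886e-01 -9.03512685e-01  1.45240434e-03]
 [-1.16773596e-04 -1.66289495e-03 -9.99998611e-01]]
```

Checks: the button is 99.7 mm from the axis at z≈0.101, the cap top is at 0.137, and both fits agree with the sizes given. The housing is at (0.536,-0.0455) with yaw ≈23.4°, the mat at (0.460,-0.3405) and the bin at (0.480,0.347). I'll move over the button with the fingers shut.

Request:
{"name": "send_rows", "arguments": {"deltas": [[0,0.893,-0.788,0,0,0,0],[0,0.893,-0.788,0,0,0,0],[0,0.893,-0.788,0,0,0,0],[0,0.893,-0.788,0,0,0,0],[0,0.893,-0.788,0,0,0,0],[0,0.893,-0.788,0,0,0,0]], "squeeze": 60}}

```text
clock: 0.6
tcp_pos: [0.3623, -0.4413, 0.2422]
orientation: [-3.06, -0.701, -0.002]
contact_force: [1.0, -0.2, -0.9]
grip_width: 0.0123
```

Request:
{"name": "send_rows", "arguments": {"deltas": [[0,0.893,-0.788,0,0,0,0],[0,0.893,-0.788,0,0,0,0],[0,0.893,-0.788,0,0,0,0],[0,0.893,-0.788,0,0,0,0],[0,0.893,-0.788,0,0,0,0],[0,0.893,-0.788,0,0,0,0]]}}

```text
clock: 1.1
tcp_pos: [0.4317, -0.2786, 0.2423]
orientation: [-3.062, -0.699, -0.001]
contact_force: [-0.1, -0.3, 0.4]
grip_width: 0.0001
```

Request:
{"name": "send_rows", "arguments": {"deltas": [[0,0.893,-0.788,0,0,0,0],[0,0.893,-0.788,0,0,0,0],[0,0.893,-0.788,0,0,0,0],[0,0.893,-0.788,0,0,0,0],[0,0.893,-0.788,0,0,0,0],[0,0.893,-0.788,0,0,0,0]]}}

```text
clock: 1.6
tcp_pos: [0.502, -0.1152, 0.2423]
orientation: [-3.063, -0.696, -0.001]
contact_force: [-0.1, -1.3, -0.5]
grip_width: -0.0002
```

Request:
{"name": "send_rows", "arguments": {"deltas": [[0,0.893,-0.788,0,0,0,0],[0,0.893,-0.788,0,0,0,0],[0,0.893,-0.788,0,0,0,0],[0,0.893,-0.788,0,0,0,0],[0,0.893,-0.788,0,0,0,0],[0,0.893,-0.788,0,0,0,0],[0,0.893,-0.788,0,0,0,0],[0,0.893,-0.788,0,0,0,0]]}}

```text
clock: 2.27
tcp_pos: [0.5707, 0.043, 0.2418]
orientation: [3.065, 0.683, -0.002]
contact_force: [-0.3, 0.9, -0.1]
grip_width: -0.0001
```

```bash
cat > go.py <<'E'
import sys
from bench import r
from h import *
from scipy.spatial.transform import Rotation as Ro
# usage: go.py x y z yaw(deg of tool x)
def go(x,y,z,yaw):
    o=r.get_obs();R=Ro.from_rotvec(o["orientation"])
    c,s=np.cos(np.radians(yaw)),np.sin(np.radians(yaw))
    G=Ro.from_matrix([[c,s,0],[s,-c,0],[0,0,-1]])
    d=R.inv().apply(np.array([x,y,z])-o["tcp_pos"])/.15
    print("row",d.round(3),((R.inv()*G).as_rotvec()/np.pi).round(4),"t",round(o["clock"],2),"tcp",o["tcp_pos"].round(4),"yaw",np.degrees(np.arctan2(*R.as_matrix()[1::-1,0])).round(2),"F",o["contact_force"].round(1),"w",round(o["grip_width"],4),"q",o["joints"].round(2))
a=[float(v) for v in sys.argv[1:]]
for i in range(0,len(a),4): go(*a[i:i+4])
E
python3 go.py 0.5706 0.048 0.12 23; python3 - <<'E'
from bench import r
from h import *
f=r.grab_frame("wrist");cv2.imwrite("pics/w1.png",f["pixels"][:,:,::-1]);np.savez("pics/w1.npz",**{k:np.array(v) for k,v in f.items()})
for p in ((.5706,.048,.1),(.536,-.0455,.1775)): print(proj(f,p))
E
```

```text
row [ 0.015 -0.031  0.812] [0.0004 0.0006 0.0118] t 2.27 tcp [0.5707 0.043  0.2418] yaw 25.12 F [-0.3  0.9 -0.1] w -0.0001 q [ 0.07  0.33 -0.32  1.79  0.12  1.04 -1.43]
[307.587823   185.15877672]
[410.90320682 317.37391582]
```

View pics/w1.png

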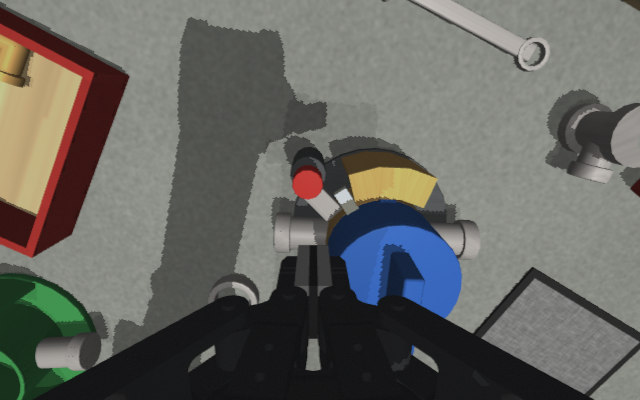

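The wrist view shows the button at (307,183), against a predicted (307.6,185.2), so the position is confirmed. I'll go down to just above it.

Request:
{"name": "send_rows", "arguments": {"deltas": [[0,0.015,-0.031,0.2,0,0,0],[0,0.015,-0.031,0.4,0,0,0],[0,0.015,-0.031,0.6,0,0,0],[0,0.015,-0.031,0.78,0,0,0],[0,0.015,-0.031,0.78,0,0,0],[0,0.015,-0.031,0.78,0,0,0]]}}

```text
clock: 2.82
tcp_pos: [0.5699, 0.0499, 0.1246]
orientation: [3.065, 0.686, -0.005]
contact_force: [-0.1, -0.1, 0.1]
grip_width: -0.0001
```

```bash
python3 go.py 0.5706 0.048 0.107 23 0.5706 0.048 0.0975 23
```

```text
row [-0.001  0.013  0.118] [-0.      0.001   0.0124] t 2.82 tcp [0.5699 0.0499 0.1246] yaw 25.23 F [-0.1 -0.1  0.1] w -0.0001 q [ 0.04  0.47 -0.3   1.89  0.19  0.81 -1.49]
row [-0.001  0.013  0.181] [-0.      0.001   0.0124] t 2.82 tcp [0.5699 0.0499 0.1246] yaw 25.23 F [-0.1 -0.1  0.1] w -0.0001 q [ 0.04  0.47 -0.3   1.89  0.19  0.81 -1.49]
```

Request:
{"name": "send_rows", "arguments": {"deltas": [[0,0,0.012,0.04,0,0,0],[0,0,0.012,0.08,0,0,0],[0,0,0.012,0.1,0,0,0],[0,0,0.012,0.12,0,0,0],[0,0,0.012,0.14,0,0,0],[0,0,0.012,0.15,0,0,0],[0,0,0.012,0.16,0,0,0],[0,0,0.012,0.165,0,0,0],[0,0,0.012,0.165,0,0,0]]}}

```text
clock: 3.57
tcp_pos: [0.572, 0.0504, 0.1007]
orientation: [3.065, 0.69, 0.001]
contact_force: [1.6, -0.6, 2.1]
grip_width: -0.0
```

Request:
{"name": "send_rows", "arguments": {"deltas": [[0,0,0,0.01,0,0,0],[0,0,0,0.018,0,0,0],[0,0,0,0.024,0,0,0],[0,0,0,0.028,0,0,0],[0,0,0,0.028,0,0,0]]}}

```text
clock: 3.98
tcp_pos: [0.5722, 0.0505, 0.0979]
orientation: [3.064, 0.69, 0.002]
contact_force: [-2.7, -3.0, 14.8]
grip_width: 0.0003
```

The force rises to 14.8 N with the tip at z≈0.087, so the button is at its hard stop. I'll retract and check the button and handle from the cameras.

Request:
{"name": "send_rows", "arguments": {"deltas": [[0,0,0,-0.1,0,0,0],[0,0,0,-0.35,0,0,0],[0,0,0,-0.6,0,0,0],[0.5,0,0,-0.85,0,0,0],[0.8,0,0,-1,0,0,0],[1,0,0,-1,0,0,0],[1,0,0,-1,0,0,0],[1,0,0,-1,0,0,0]]}}

```text
clock: 4.65
tcp_pos: [0.5704, 0.0507, 0.2449]
orientation: [-3.064, -0.691, 0.004]
contact_force: [-0.3, 0.5, 0.2]
grip_width: 0.0608
```

```bash
python3 go.py 0.535 -0.0435 0.215 22.7 ; python3 - <<'E'
from bench import r
from h import *
F={}
for n in("top","scene","wrist"):
    f=F[n]=r.grab_frame(n)
np.set_printoptions(precision=4,suppress=True)
res={}
for n in F:
    h=hsv(F[n]);H,s,v=[h[...,i].astype(int) for i in range(3)]
    p=proj(F[n],(.571,.048,.09)); x,y=p.astype(int); w=25 if n!="wrist" else 50
    b=[q for q in blobs(((H<6)|(H>174))&(s>150)&(v>70),(max(x-w,0),max(y-w,0),x+w,y+w),20)]
    print(n,"expected",p,[(q[0],q[1]) for q in b])
    res[n]=F[n]["pixels"]
a=cv2.resize(res["top"][135:235,290:390],(400,400),interpolation=2)
b=res["wrist"][0:400,120:520]
cv2.imwrite("pics/c2.png",np.hstack([a,b])[:,:,::-1])
f=F["wrist"];np.savez("pics/w2.npz",**{k:np.array(v) for k,v in f.items()})
f=F["top"];np.savez("pics/t2.npz",**{k:np.array(v) for k,v in f.items()})
E
```

```text
row [-0.482  0.466  0.2  ] [-0.0003  0.0008  0.015 ] t 4.65 tcp [0.5704 0.0507 0.2449] yaw 25.4 F [-0.3  0.5  0.2] w 0.0608 q [ 0.07  0.33 -0.33  1.78  0.12  1.05 -1.43]
top expected [306.5234 170.6432] []
scene expected [353.1987 226.2435] [(array([349, 225,   9,  11,  78], dtype=int32), array([353.2564, 229.2436]))]
wrist expected [316.4517 183.7916] [(array([302, 168,  29,  28, 648], dtype=int32), array([315.7052, 181.6173]))]
```

View pics/c2.png

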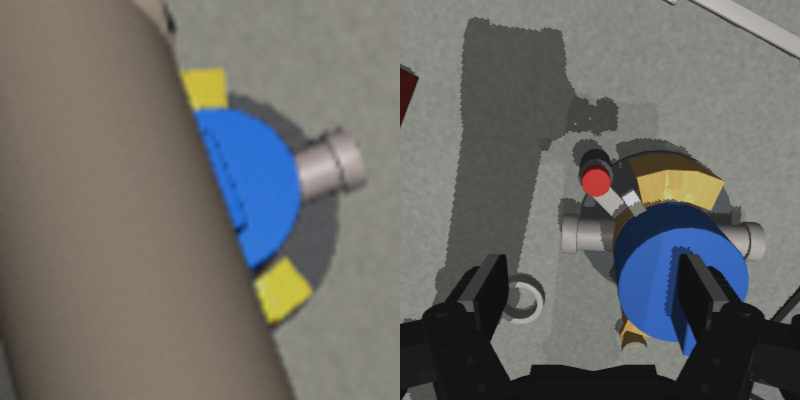

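In the scene image the button has dropped about 4 px (≈13 mm), and the wrist view shows it low at (596,181) in the crop. I'll move over the handle with the gripper open.

Request:
{"name": "send_rows", "arguments": {"deltas": [[1,-0.24,0.233,0,0,0,0.015],[1,-0.482,0.466,0.1,0,0,0.015],[1,-0.482,0.466,0.2,0,0,0.015],[1,-0.482,0.466,0.2,0,0,0.015],[1,-0.482,0.466,0.2,0,0,0.015],[1,-0.482,0.466,0.2,0,0,0.015],[1,-0.482,0.466,0.2,0,0,0.015]]}}

```text
clock: 5.38
tcp_pos: [0.537, -0.0421, 0.2166]
orientation: [-3.079, -0.621, -0.001]
contact_force: [0.5, 0.2, 0.1]
grip_width: 0.0851
```

```bash
python3 go.py 0.535 -0.0435 0.153 22.7; python3 - <<'E'
from bench import r
from h import *
f=r.grab_frame("wrist");cv2.imwrite("pics/w3.png",f["pixels"][:,:,::-1])
for p in ((.535,-.0435,.1775),(.535+.0277,-.0435+.0116,.1775),(.535-.0277,-.0435-.0116,.1775)):print(proj(f,p))
E
```

```text
row [-0.016  0.004  0.424] [-0.0002 -0.0003  0.0006] t 5.38 tcp [ 0.537  -0.0421  0.2166] yaw 22.8 F [0.5 0.2 0.1] w 0.0851 q [ 0.2   0.3  -0.29  1.89  0.1   0.96 -1.3 ]
[314.67297677 242.14666064]
[314.80722357 188.80743069]
[314.55086823 290.66309204]
```

View pics/w3.png

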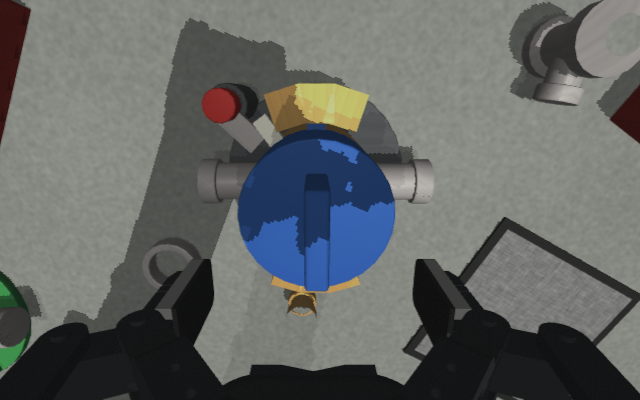

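The handle's top spans rows 190–290 at column 317, as predicted (189–291, column 315), and it lines up with the jaws. I'll descend and grip.

Request:
{"name": "send_rows", "arguments": {"deltas": [[1,-0.014,0.006,0.15,0,0,0],[1,-0.014,0.006,0.3,0,0,0],[1,-0.014,0.006,0.4,0,0,0],[1,-0.014,0.006,0.424,0,0,0],[1,-0.014,0.006,0.424,0,0,0],[0.5,-0.014,0.006,0.424,0,0,0],[0,-0.014,0.006,0.424,0,0,0],[0,-0.014,0.006,0.424,0,0,0],[0,-0.014,0.006,0.424,0,0,0],[0,-0.014,0.006,0.424,0,0,0],[0,-0.014,0.006,0.424,0,0,0],[0,-0.014,0.006,0.424,0,0,0],[0,-0.014,0.006,0.424,0,0,0],[0,-0.014,0.006,0.424,0,0,0]], "squeeze": 70}}

```text
clock: 6.6
tcp_pos: [0.5348, -0.0452, 0.1532]
orientation: [3.08, 0.617, 0.001]
contact_force: [-1.1, 0.4, 5.4]
grip_width: 0.0132
```

Request:
{"name": "send_rows", "arguments": {"deltas": [[0,0,0,0,0,0,-0.01],[0,0,0,0,0,0,-0.03],[0,0,0,0,0,0,-0.05],[0,0,0,0,0,0,-0.075],[0,0,0,0,0,0,-0.1],[0,0,0,0,0,0,-0.125],[0,0,0,0,0,0,-0.15],[0,0,0,0,0,0,-0.175],[0,0,0,0,0,0,-0.2],[0,0,0,0,0,0,-0.225],[0,0,0,0,0,0,-0.25],[0,0,0,0,0,0,-0.275],[0,0,0,0,0,0,-0.3],[0,0,0,0,0,0,-0.325],[0,0,0,0,0,0,-0.345],[0,0,0,0,0,0,-0.36],[0,0,0,0,0,0,-0.375],[0,0,0,0,0,0,-0.38],[0,0,0,0,0,0,-0.38],[0,0,0,0,0,0,-0.38]]}}

```text
clock: 8.27
tcp_pos: [0.5353, -0.0456, 0.1532]
orientation: [2.201, 2.24, 0.001]
contact_force: [1.2, -0.4, 5.3]
grip_width: 0.0129
```

```bash
python3 go.py 0.535 -0.0455 0.255 91; python3 - <<'E'
from bench import r
from h import *
f=r.grab_frame("wrist");g=r.grab_frame("scene")
cv2.imwrite("pics/w4.png",np.hstack([f["pixels"][:,120:520],cv2.resize(g["pixels"][180:280,270:370],(400,400))])[:,:,::-1])
E
```

```text
row [ 0.001 -0.001 -0.678] [ 0.0005  0.0001 -0.    ] t 8.27 tcp [ 0.5353 -0.0456  0.1532] yaw 91.0 F [ 1.2 -0.4  5.3] w 0.0129 q [ 0.4   0.41 -0.53  1.94  0.27  0.86 -0.26]
```

View pics/w4.png

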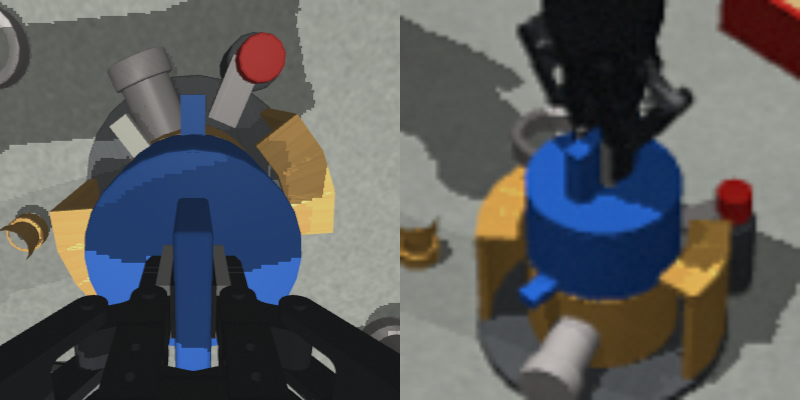

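The cap has turned with the tool: one ear is at (193,113), clear of both hooks, and the tab has moved past the bar. I'll lift.

Request:
{"name": "send_rows", "arguments": {"deltas": [[0,0,0,-0.03,0,0,0],[0,0,0,-0.09,0,0,0],[0,0,0,-0.17,0,0,0],[0,0,0,-0.26,0,0,0],[0,0,0,-0.36,0,0,0],[0,0,0,-0.46,0,0,0],[0,0,0,-0.56,0,0,0],[0,0,0,-0.65,0,0,0],[0,0,0,-0.7,0,0,0],[0,0,0,-0.73,0,0,0],[0,0,0,-0.73,0,0,0]]}}

```text
clock: 9.28
tcp_pos: [0.5349, -0.0453, 0.2633]
orientation: [2.2, 2.241, 0.001]
contact_force: [-0.7, 0.3, -2.8]
grip_width: 0.0134
```

```bash
python3 go.py 0.498 -0.193 0.262 91 0.46 -0.3405 0.262 91
```

```text
row [-0.98  -0.264  0.009] [0.0005 0.0001 0.0003] t 9.28 tcp [ 0.5349 -0.0453  0.2633] yaw 91.06 F [-0.7  0.3 -2.8] w 0.0134 q [ 0.45  0.28 -0.57  1.83  0.17  1.08 -0.17]
row [-1.958 -0.536  0.008] [0.0005 0.0001 0.0003] t 9.28 tcp [ 0.5349 -0.0453  0.2633] yaw 91.06 F [-0.7  0.3 -2.8] w 0.0134 q [ 0.45  0.28 -0.57  1.83  0.17  1.08 -0.17]
```

The force of −2.8 N is the cap's weight, so it is held. I'll carry it to the mat.

Request:
{"name": "send_rows", "arguments": {"deltas": [[0,-0.06,-0.016,0,0,0,0],[0,-0.18,-0.05,0,0,0,0],[0,-0.32,-0.088,0,0,0,0],[0,-0.47,-0.128,0,0,0,0],[0,-0.62,-0.17,0,0,0,0],[0,-0.77,-0.21,0,0,0,0],[0,-0.88,-0.24,0,0,0,0],[0,-0.98,-0.268,0,0,0,0]]}}

```text
clock: 9.95
tcp_pos: [0.4955, -0.1954, 0.2611]
orientation: [-2.202, -2.239, 0.002]
contact_force: [0.2, -0.3, -2.5]
grip_width: 0.0133
```

Request:
{"name": "send_rows", "arguments": {"deltas": [[0,-0.1,-0.027,0,0,0,0],[0,-0.24,-0.065,0,0,0,0],[0,-0.39,-0.107,0,0,0,0],[0,-0.54,-0.148,0,0,0,0],[0,-0.69,-0.19,0,0,0,0],[0,-0.82,-0.225,0,0,0,0],[0,-0.92,-0.252,0,0,0,0],[0,-0.978,-0.268,0,0,0,0],[0,-0.978,-0.268,0,0,0,0],[0,-0.978,-0.268,0,0,0,0]]}}

```text
clock: 10.78
tcp_pos: [0.4593, -0.3402, 0.2615]
orientation: [-2.2, -2.24, -0.0]
contact_force: [0.1, -0.1, -1.7]
grip_width: 0.0132
```

```bash
python3 go.py 0.46 -0.3405 0.105 91 0.46 -0.3405 0.091 91
```

```text
row [-0.003  0.006  1.043] [-0.0003 -0.0004  0.0002] t 10.78 tcp [ 0.4593 -0.3402  0.2615] yaw 91.03 F [ 0.1 -0.1 -1.7] w 0.0132 q [ 0.86  0.32 -0.41  1.76  0.14  1.09  0.42]
row [-0.003  0.006  1.137] [-0.0003 -0.0004  0.0002] t 10.78 tcp [ 0.4593 -0.3402  0.2615] yaw 91.03 F [ 0.1 -0.1 -1.7] w 0.0132 q [ 0.86  0.32 -0.41  1.76  0.14  1.09  0.42]
```

Request:
{"name": "send_rows", "arguments": {"deltas": [[0,0,0,0.06,0,0,0],[0,0,0,0.16,0,0,0],[0,0,0,0.28,0,0,0],[0,0,0,0.42,0,0,0],[0,0,0,0.56,0,0,0],[0,0,0,0.7,0,0,0],[0,0,0,0.82,0,0,0],[0,0,0,0.92,0,0,0],[0,0,0,0.98,0,0,0],[0,0,0,0.998,0,0,0],[0,0,0,0.998,0,0,0],[0,0,0,0.998,0,0,0]]}}

```text
clock: 11.78
tcp_pos: [0.4604, -0.3403, 0.1132]
orientation: [2.199, 2.242, 0.001]
contact_force: [-0.1, 1.2, -2.1]
grip_width: 0.0132
```

```bash
python3 go.py 0.46 -0.3405 0.091 91
```

```text
row [-0.001 -0.003  0.148] [0.0003 0.0001 0.0006] t 11.78 tcp [ 0.4604 -0.3403  0.1132] yaw 91.1 F [-0.1  1.2 -2.1] w 0.0132 q [ 0.82  0.49 -0.37  1.89  0.24  0.8   0.33]
```

Request:
{"name": "send_rows", "arguments": {"deltas": [[0,0,0,0.04,0,0,0],[0,0,0,0.08,0,0,0],[0,0,0,0.11,0,0,0],[0,0,0,0.13,0,0,0],[0,0,0,0.143,0,0,0],[0,0,0,0.148,0,0,0],[0,0,0,0.152,0,0,0],[0,0,0,0.152,0,0,0]]}}

```text
clock: 12.45
tcp_pos: [0.4595, -0.3405, 0.0903]
orientation: [-2.2, -2.242, 0.001]
contact_force: [-1.9, 0.8, 3.9]
grip_width: 0.0132
```

The force changes sign (+3.9 N) at the expected height, so the cap is standing on the mat. I'll release and rise.

Request:
{"name": "send_rows", "arguments": {"deltas": [[0.3,0,0,-0.004,0,0,0],[0.6,0,0,-0.004,0,0,0],[0.8,0,0,-0.004,0,0,0],[0.8,0,0,-0.004,0,0,0],[0.8,0,0,-0.004,0,0,0],[0.8,0,0,-0.1,0,0,0],[0.8,0,0,-0.25,0,0,0],[0.8,0,0,-0.45,0,0,0],[0.8,0,0,-0.7,0,0,0],[0.8,0,0,-0.9,0,0,0],[0.8,0,0,-1,0,0,0],[0.8,0,0,-1,0,0,0]]}}

```text
clock: 13.45
tcp_pos: [0.4619, -0.3416, 0.2442]
orientation: [2.195, 2.236, 0.002]
contact_force: [0.6, -0.5, 0.2]
grip_width: 0.0682
```

```bash
python3 go.py 0.498 -0.193 0.24 91 0.536 -0.0455 0.24 91
```

```text
row [0.986 0.259 0.025] [0.002  0.0015 0.0003] t 13.45 tcp [ 0.4619 -0.3416  0.2442] yaw 91.06 F [ 0.6 -0.5  0.2] w 0.0682 q [ 0.86  0.34 -0.41  1.78  0.16  1.05  0.41]
row [1.965 0.531 0.022] [0.002  0.0015 0.0003] t 13.45 tcp [ 0.4619 -0.3416  0.2442] yaw 91.06 F [ 0.6 -0.5  0.2] w 0.0682 q [ 0.86  0.34 -0.41  1.78  0.16  1.05  0.41]
```

Request:
{"name": "send_rows", "arguments": {"deltas": [[0.6,0.25,0.068,0,0,0,0],[0.6,0.5,0.135,0,0,0,0],[0.6,0.75,0.2,0,0,0,0],[0.6,0.98,0.266,0,0,0,0],[0.6,0.98,0.266,0,0,0,0],[0.6,0.98,0.266,0,0,0,0]]}}

```text
clock: 13.95
tcp_pos: [0.4971, -0.1901, 0.239]
orientation: [-2.194, -2.247, -0.0]
contact_force: [-0.1, -0.7, 0.1]
grip_width: 0.0515
```

```bash
cat > knob.py <<'E'
from bench import r
from h import *
import sys
f=r.grab_frame("wrist");g=r.grab_frame("scene");t=r.grab_frame("top")
tag=sys.argv[1]
for n,q in (("w",f),("s",g),("t",t)): np.savez(f"pics/k{n}{tag}.npz",**{k:np.array(v) for k,v in q.items()})
for n,q in (("w",f),("s",g),("t",t)):
    h=hsv(q);H,s,v=[h[...,i].astype(int) for i in range(3)]
    p=proj(q,(.536,-.0455,.126)); x,y=p.astype(int); w=60 if n=="w" else 18
    for b in blobs((H>3)&(H<15)&(s>190)&(v>150),(max(x-w,0),max(y-w,0),max(x+w,1),max(y+w,1)),10): print(n,p.round(1),b[0],b[1].round(1),plane(q,b[1],.126).round(4))
E
python3 knob.py a; python3 go.py 0.536 -0.0455 0.24 91
```

```text
s [320.5 227.4] [317 225   7   6  27] [320.6 226.8] [ 0.5347 -0.0439  0.126 ]
row [ 0.987  0.282 -0.007] [-0.0004  0.     -0.0002] t 14.1 tcp [ 0.4962 -0.1942  0.239 ] yaw 90.96 F [ 0.8  0.4 -0.1] w 0.051 q [ 0.66  0.29 -0.49  1.87  0.16  1.02  0.13]
```

Request:
{"name": "send_rows", "arguments": {"deltas": [[0.6,0.25,0.07,0,0,0,0],[0.6,0.5,0.14,0,0,0,0],[0.6,0.7,0.21,0,0,0,0],[0.6,0.7,0.21,0,0,0,0],[0.6,0.7,0.21,0,0,0,0]]}}

```text
clock: 14.52
tcp_pos: [0.5267, -0.0867, 0.2395]
orientation: [-2.198, -2.244, -0.0]
contact_force: [-0.1, -0.5, -0.2]
grip_width: 0.0512
```

```bash
python3 knob.py b; python3 go.py 0.536 -0.0455 0.16 91; python3 - <<'E'
from h import *
w=np.load("pics/kwb.npz")["pixels"];s=np.load("pics/ksb.npz")["pixels"]
cv2.imwrite("pics/c5.png",np.hstack([w[:,120:520],cv2.resize(s[180:360,150:330],(400,400))])[:,:,::-1])
E
```

```text
t [343.3 183. ] [340 180   4   8  20] [341.4 183.8] [ 0.5339 -0.0407  0.126 ]
row [0.294 0.072 0.529] [-0.0003  0.0003 -0.0007] t 14.67 tcp [ 0.5259 -0.0897  0.2393] yaw 90.87 F [-0.9  0.  -0.4] w 0.0513 q [ 0.5   0.3  -0.54  1.87  0.18  1.03 -0.1 ]
```

View pics/c5.png

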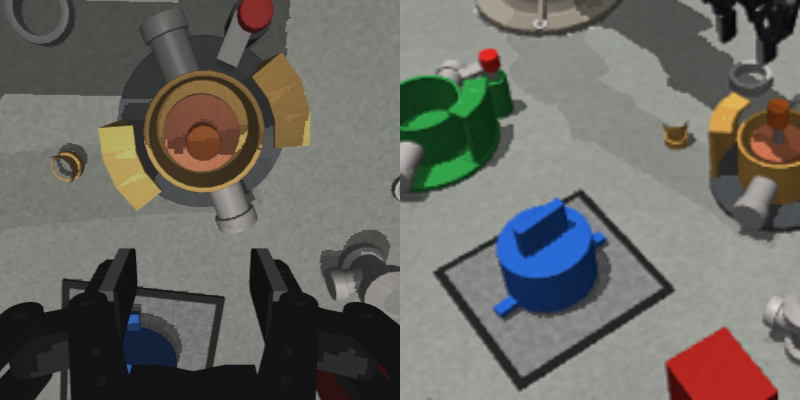

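The cap stands upright in the middle of the mat. The knob shows in the wrist image at about (324,143). I'll locate it in 3D.

```bash
python3 - <<'E'
from h import *
L=lambda n:dict(np.load(f"pics/{n}.npz"))
w,s=L("kwb"),L("ksa")
h=hsv(w);H,S,V=[h[...,i].astype(int) for i in range(3)]
print(h[143,324],h[120,320],h[143,300])
c=cv2.HoughCircles(cv2.cvtColor(w["pixels"][110:180,290:360],7),cv2.HOUGH_GRADIENT,1,20,param1=60,param2=10,minRadius=13,maxRadius=21)
print(c[0][:3]+[290,110,0] if c is not None else None)
for uv in ((324,143),): print(plane(w,uv,.126), "px/26mm", np.linalg.norm(proj(w,(.536,-.0455,.126))-proj(w,(.536,-.0195,.126))), tri(w,uv,s,(320.6,224.5)))
E
```

```text
[ 11 176 113] [  9 135 108] [  9 135  98]
[[321.5 142.5  18. ]]
[ 0.53361305 -0.04526643  0.126     ] px/26mm 37.749628272975535 (array([ 0.53383375, -0.04377014,  0.1337504 ]), np.float64(0.0012954125511814585))
```

Request:
{"name": "send_rows", "arguments": {"deltas": [[0.6,0.15,0.033,0,0,0,0],[0.6,0.297,0.066,0.1,0,0,0],[0.6,0.297,0.066,0.25,0,0,0],[0.6,0.297,0.066,0.45,0,0,0],[0.6,0.297,0.066,0.65,0,0,0],[0.6,0.297,0.066,0.8,0,0,0],[0.6,0.297,0.066,0.88,0,0,0],[0.6,0.297,0.066,0.9,0,0,0],[0.6,0.297,0.066,0.9,0,0,0],[0.6,0.297,0.066,0.9,0,0,0]]}}

```text
clock: 15.5
tcp_pos: [0.5364, -0.0431, 0.1059]
orientation: [2.201, 2.24, 0.002]
contact_force: [-0.2, -1.1, 1.6]
grip_width: 0.0516
```

Request:
{"name": "send_rows", "arguments": {"deltas": [[0.3,0,0,0,0,0,0],[0.2,0,0,0,0,0,0],[0,0,0,0,0,0,0],[0,0,0,0,0,0,0],[0,0,0,0,0,0,0],[0,0,0,0,0,0,0],[0,0,0,0,0,0,0],[0,0,0,0,0,0,0]], "squeeze": 60}}

```text
clock: 16.17
tcp_pos: [0.5361, -0.0426, 0.1059]
orientation: [2.2, 2.241, 0.001]
contact_force: [-2.1, 0.4, 6.7]
grip_width: 0.0244
```

Request:
{"name": "send_rows", "arguments": {"deltas": [[0,0,0,-0.03,0,0,0],[0,0,0,-0.09,0,0,0],[0,0,0,-0.17,0,0,0],[0,0,0,-0.27,0,0,0],[0,0,0,-0.38,0,0,0],[0,0,0,-0.5,0,0,0],[0,0,0,-0.61,0,0,0],[0,0,0,-0.7,0,0,0],[0,0,0,-0.78,0,0,0],[0,0,0,-0.82,0,0,0],[0,0,0,-0.83,0,0,0],[0,0,0,-0.83,0,0,0]]}}

```text
clock: 17.17
tcp_pos: [0.5354, -0.0426, 0.2295]
orientation: [2.2, 2.242, 0.0]
contact_force: [-0.9, 0.1, -4.1]
grip_width: 0.0247
```

```bash
python3 go.py 0.475 0.347 0.235 91; python3 - <<'E'
from bench import r
from h import *
g=r.grab_frame("scene")
cv2.imwrite("pics/c6.png",cv2.resize(g["pixels"][120:280,270:450],(720,640))[:600,:,::-1])
E
```

```text
row [ 2.604 -0.355 -0.037] [0.0001 0.0001 0.0004] t 17.17 tcp [ 0.5354 -0.0426  0.2295] yaw 91.07 F [-0.9  0.1 -4.1] w 0.0247 q [ 0.43  0.32 -0.56  1.87  0.2   1.01 -0.2 ]
```

View pics/c6.png

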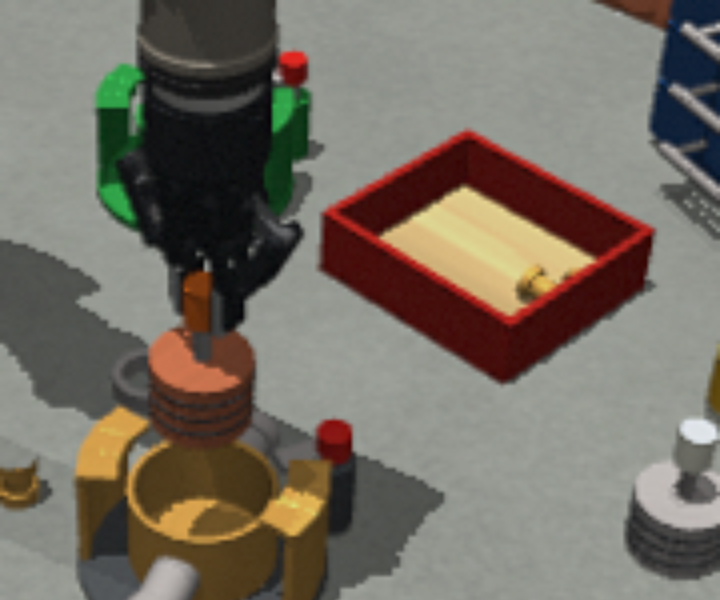

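The strainer hangs upright from the jaws at (200,380), above the housing, and the bin is clear apart from the elbow. I'll carry it there.

Request:
{"name": "send_rows", "arguments": {"deltas": [[0,0.05,-0.007,0,0,0,0],[0,0.15,-0.02,0,0,0,0],[0,0.27,-0.037,0,0,0,0],[0,0.4,-0.054,0,0,0,0],[0,0.54,-0.073,0,0,0,0],[0,0.7,-0.095,0,0,0,0],[0,0.868,-0.118,0,0,0,0]]}}

```text
clock: 17.8
tcp_pos: [0.5144, 0.0884, 0.2284]
orientation: [-2.2, -2.241, 0.002]
contact_force: [-0.4, 0.6, -3.2]
grip_width: 0.0244
```

Request:
{"name": "send_rows", "arguments": {"deltas": [[0,0.17,-0.023,0,0,0,0],[0,0.34,-0.046,0,0,0,0],[0,0.51,-0.069,0,0,0,0],[0,0.69,-0.094,0,0,0,0],[0,0.868,-0.118,0,0,0,0]]}}

```text
clock: 18.22
tcp_pos: [0.494, 0.2187, 0.2284]
orientation: [-2.2, -2.242, 0.002]
contact_force: [0.4, -0.4, -2.4]
grip_width: 0.0247
```

Request:
{"name": "send_rows", "arguments": {"deltas": [[0,0.17,-0.023,0,0,0,0],[0,0.34,-0.046,0,0,0,0],[0,0.5,-0.068,0,0,0,0],[0,0.64,-0.087,0,0,0,0],[0,0.75,-0.102,0,0,0,0],[0,0.82,-0.112,0,0,0,0],[0,0.868,-0.118,0,0,0,0],[0,0.868,-0.118,0,0,0,0],[0,0.868,-0.118,0,0,0,0]]}}

```text
clock: 18.97
tcp_pos: [0.4751, 0.3464, 0.2288]
orientation: [2.201, 2.242, -0.002]
contact_force: [0.5, -0.6, -1.9]
grip_width: 0.0245
```

```bash
python3 go.py 0.475 0.347 0.110 91 0.475 0.347 0.097 91
```

```text
row [ 0.005 -0.     0.792] [-0.0002  0.0003  0.0003] t 18.97 tcp [0.4751 0.3464 0.2288] yaw 91.06 F [ 0.5 -0.6 -1.9] w 0.0245 q [-0.22  0.43 -0.68  1.75  0.3   1.07 -0.98]
row [ 0.005 -0.     0.879] [-0.0002  0.0003  0.0003] t 18.97 tcp [0.4751 0.3464 0.2288] yaw 91.06 F [ 0.5 -0.6 -1.9] w 0.0245 q [-0.22  0.43 -0.68  1.75  0.3   1.07 -0.98]
```

Request:
{"name": "send_rows", "arguments": {"deltas": [[0,0,0,0.05,0,0,0],[0,0,0,0.14,0,0,0],[0,0,0,0.25,0,0,0],[0,0,0,0.37,0,0,0],[0,0,0,0.49,0,0,0],[0,0,0,0.6,0,0,0],[0,0,0,0.69,0,0,0],[0,0,0,0.76,0,0,0],[0,0,0,0.8,0,0,0],[0,0,0,0.83,0,0,0],[0,0,0,0.85,0,0,0],[0,0,0,0.86,0,0,0],[0,0,0,0.868,0,0,0],[0,0,0,0.872,0,0,0],[0,0,0,0.872,0,0,0]]}}

```text
clock: 20.22
tcp_pos: [0.4753, 0.3472, 0.0988]
orientation: [2.201, 2.242, 0.001]
contact_force: [-0.4, -0.7, -2.6]
grip_width: 0.0244
```

Not yet touching. I'll lower it a little further.

Request:
{"name": "send_rows", "arguments": {"deltas": [[0,0,0,0.008,0,0,0],[0,0,0,0.014,0,0,0],[0,0,0,0.014,0,0,0]]}}

```text
clock: 20.47
tcp_pos: [0.4753, 0.3478, 0.0979]
orientation: [2.2, 2.242, 0.002]
contact_force: [-2.6, -2.4, 7.7]
grip_width: 0.0246
```

Touching (+7.7 N). Release, rise and back off.

Request:
{"name": "send_rows", "arguments": {"deltas": [[0.2,0,0,-0.004,0,0,0],[0.4,0,0,-0.004,0,0,0],[0.6,0,0,-0.004,0,0,0],[0.6,0,0,-0.004,0,0,0],[0.6,0,0,-0.004,0,0,0],[0.6,0,0,-0.1,0,0,0],[0.6,0,0,-0.25,0,0,0],[0.6,0,0,-0.45,0,0,0],[0.6,0,0,-0.7,0,0,0],[0.6,0,0,-0.9,0,0,0],[0.6,0,0,-1,0,0,0],[0.6,0,0,-1,0,0,0]]}}

```text
clock: 21.47
tcp_pos: [0.4765, 0.349, 0.2519]
orientation: [2.2, 2.241, 0.013]
contact_force: [-0.9, 0.9, -0.4]
grip_width: 0.0514
```

Request:
{"name": "send_rows", "arguments": {"deltas": [[0.6,-0.25,0,0,0,0,0],[0.6,-0.5,0,0,0,0,0],[0.6,-0.75,0,0,0,0,0],[0.6,-1,0,0,0,0,0],[0.6,-1,0,0,0,0,0],[0.6,-1,0,0,0,0,0],[0.6,-1,0,0,0,0,0]]}}

```text
clock: 22.05
tcp_pos: [0.4777, 0.1973, 0.2464]
orientation: [-2.201, -2.242, -0.0]
contact_force: [0.6, 0.6, 0.2]
grip_width: 0.0511
```

```bash
python3 - <<'E'
from bench import r
from h import *
np.set_printoptions(precision=4,suppress=True)
g=r.grab_frame("scene");t=r.grab_frame("top")
for n,q in (("s",g),("t",t)):
    h=hsv(q);H,S,V=[h[...,i].astype(int) for i in range(3)]
    for nm,m,P,w in (("knob",(H>3)&(H<16)&(S>185)&(V>90),(.475,.347,.103),14),("cap",(H>100)&(H<122)&(S>120)&(V>60),(.46,-.34,.075),35)):
        x,y=proj(q,P).astype(int)
        for b in blobs(m,(x-w,y-w,x+w,y+w),12): print(n,nm,(x,y),b[0],b[1].round(1),plane(q,b[1],P[2]))
a=cv2.resize(g["pixels"][130:370,160:440],(467,400));b=cv2.resize(t["pixels"][155:275,145:245],(333,400))
cv2.imwrite("pics/c7.png",np.hstack([a,b])[:,:,::-1]); o=r.get_obs();print(o["tcp_pos"],o["contact_force"],o["clock"])
E
```

```text
s knob (np.int64(391), np.int64(163)) [387 157   9  13  69] [390.3 162.4] [0.4696 0.3478 0.103 ]
s cap (np.int64(214), np.int64(287)) [ 192  269   50   53 1824] [215.5 296.1] [ 0.4833 -0.3545  0.075 ]
t cap (np.int64(456), np.int64(217)) [ 437  198   43   40 1310] [457.  217.6] [ 0.4602 -0.3402  0.075 ]
t cap (np.int64(456), np.int64(217)) [424 216   9   6  50] [428.1 218.7] [ 0.4558 -0.2662  0.075 ]
[0.4775 0.1986 0.2465] [ 0.2875 -0.383   0.0408] 22.15
```

View pics/c7.png

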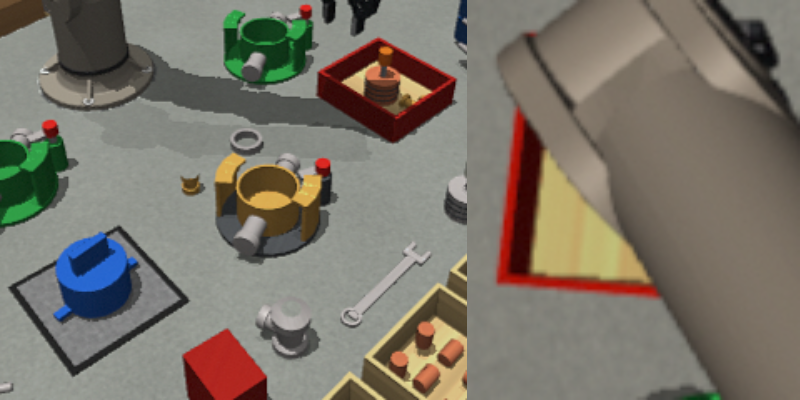

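The cap stands upright near the mat's centre. The strainer stands upright in the bin, with its knob at scene (390,162) against a predicted (391,163). It is clear of the walls and the elbow, and the arm is free of everything.

```bash
python3 -c "
from bench import r
print(r.hand_in())"
```

```text
the job is handed in; nothing more can be done
None
```

The job is done and handed in at about 22 s of the 64 s allowed; handing in reports no verdict.

**What I did:**
1. Pushed the button to its hard stop: 15 N with the fingertip at about 87 mm. The scene camera showed it about 13 mm lower.
2. Turned the cap 68° counter-clockwise and lifted it off.
3. Set the cap down on the mat while held.
4. Lifted the strainer out by its knob.
5. Set the strainer down in the bin while held.

**Last checks:**
- **Cap:** upright on the mat at about (0.460, -0.340), within 1 mm of the measured mat centre.
- **Strainer:** upright in the bin at about (0.470–0.475, 0.348), 5–10 mm from the measured bin centre. It is clear of the walls and the elbow.
- **Arm:** clear of everything, with force readings near zero. No other stock looked moved in the last scene picture.

**Disagreements and gaps:**
- In the last check the arm hid the strainer from the top camera, so its final place rests on the scene view and the release pose.
- The scene camera's centroid for the cap (0.483, -0.355) is biased because it takes in the cap's side; I used the top view instead.
- The two-view height of the knob read 134 mm against the expected 126 mm, from a rough pixel pick. The 24.5 mm grip and the heights at which the parts touched down agreed with the text.

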